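# Find the tired spring mount and flag it

## Task

One of the three spring mounts on the check stands has gone soft. With the fingertips press the orange pad in the blue stand, then the one in the green stand, then the one in the yellow stand, each about 8 mm down, to feel which spring is the softest; then push the red tag of that stand fully down. Leave the other two tags up, the mounts in their nests and everything else where it is, and pick nothing up.

Things in the scene. Friction and masses are not known exactly. Their poses are not given: they have to be found in the camera images.
- nest_blue (a point): The blue check stand, fixed: an aluminium plate 170 x 90 mm, 12 mm thick, with a blue round nest ring (64 mm across, 10 mm high) near one end and a blue tag guide block (44 x 56 mm, top 42 mm above the table) at the other. This point: centre of the nest's floor, 12 mm above the table; x runs from the nest to the tag (88 mm), z up. Which spring mount stands in it differs from start to start.
- tag_blue (a joint): The red tag in the blue stand's guide block: 0 when up (top 24 mm above the block), 0.020 m when fully down on its stop (top 4 mm above the block). It slides straight down under a push of about 4 N and stays where it is left; no spring.
- tag_blue_top (a point): Centre of the top of the blue stand's red tag, 18 mm along the stand's x by 30 mm along its y; 66 mm above the table while up, 46 mm when fully down. It is 88 mm from the centre of the stand's nest.
- nest_green (a point): The green check stand, fixed: an aluminium plate 170 x 90 mm, 12 mm thick, with a green round nest ring (64 mm across, 10 mm high) near one end and a green tag guide block (44 x 56 mm, top 42 mm above the table) at the other. This point: centre of the nest's floor, 12 mm above the table; x runs from the nest to the tag (88 mm), z up. Which spring mount stands in it differs from start to start.
- tag_green (a joint): The red tag in the green stand's guide block: 0 when up (top 24 mm above the block), 0.020 m when fully down on its stop (top 4 mm above the block). It slides straight down under a push of about 4 N and stays where it is left; no spring.
- tag_green_top (a point): Centre of the top of the green stand's red tag, 18 mm along the stand's x by 30 mm along its y; 66 mm above the table while up, 46 mm when fully down. It is 88 mm from the centre of the stand's nest.
- nest_yellow (a point): The yellow check stand, fixed: an aluminium plate 170 x 90 mm, 12 mm thick, with a yellow round nest ring (64 mm across, 10 mm high) near one end and a yellow tag guide block (44 x 56 mm, top 42 mm above the table) at the other. This point: centre of the nest's floor, 12 mm above the table; x runs from the nest to the tag (88 mm), z up. Which spring mount stands in it differs from start to start.
- tag_yellow (a joint): The red tag in the yellow stand's guide block: 0 when up (top 24 mm above the block), 0.020 m when fully down on its stop (top 4 mm above the block). It slides straight down under a push of about 4 N and stays where it is left; no spring.
- tag_yellow_top (a point): Centre of the top of the yellow stand's red tag, 18 mm along the stand's x by 30 mm along its y; 66 mm above the table while up, 46 mm when fully down. It is 88 mm from the centre of the stand's nest.
- mount_a: Spring mount A: a dark steel foot 48 mm across and 28 mm high, loose in a nest (1 to 3 mm play), carrying an orange-topped spring pad. 0.38 kg or so. All three look alike. Origin at the centre of its underside, z up.
- pad_a (a joint): How far the pad of mount A is pressed down: 0 when free, 0.016 m at its stop. A linear spring without preload returns it. The three springs differ, and which mount has which can be told only by pressing: at 8 mm down the softest pushes back with about 2.8 N, the others with about 6 and 10 N. (At rest the softest sags 0.4 mm under its own pad, the others under 0.2 mm: too little to see.)
- pad_a_top (a point): Centre of the top of the pad of mount A, a flat orange and black disc 44 mm across, 56 mm above the mount's underside (68 mm above the table) while free; it goes down with the pad.
- mount_b: Spring mount B: a dark steel foot 48 mm across and 28 mm high, loose in a nest (1 to 3 mm play), carrying an orange-topped spring pad. 0.38 kg or so. All three look alike. Origin at the centre of its underside, z up.
- pad_b (a joint): How far the pad of mount B is pressed down: 0 when free, 0.016 m at its stop. A linear spring without preload returns it. The three springs differ, and which mount has which can be told only by pressing: at 8 mm down the softest pushes back with about 2.8 N, the others with about 6 and 10 N. (At rest the softest sags 0.4 mm under its own pad, the others under 0.2 mm: too little to see.)
- pad_b_top (a point): Centre of the top of the pad of mount B, a flat orange and black disc 44 mm across, 56 mm above the mount's underside (68 mm above the table) while free; it goes down with the pad.
- mount_c: Spring mount C: a dark steel foot 48 mm across and 28 mm high, loose in a nest (1 to 3 mm play), carrying an orange-topped spring pad. 0.38 kg or so. All three look alike. Origin at the centre of its underside, z up.
- pad_c (a joint): How far the pad of mount C is pressed down: 0 when free, 0.016 m at its stop. A linear spring without preload returns it. The three springs differ, and which mount has which can be told only by pressing: at 8 mm down the softest pushes back with about 2.8 N, the others with about 6 and 10 N. (At rest the softest sags 0.4 mm under its own pad, the others under 0.2 mm: too little to see.)
- pad_c_top (a point): Centre of the top of the pad of mount C, a flat orange and black disc 44 mm across, 56 mm above the mount's underside (68 mm above the table) while free; it goes down with the pad.
- housing: Bystander, loose: a brass sensor housing, upright, 30 mm across, 32 mm tall; origin at the centre of its underside.
- glue: Bystander, loose: a small white bottle with a red cap, 30 mm across, 65 mm tall; origin at the centre of its underside.
- driver: Bystander, loose: a screwdriver with a black handle, 170 mm long, lying flat; origin underneath it, x along it to the tip.
- tray: Bystander, loose: a white open parts tray of two compartments, 110 x 150 mm, 28 mm high; origin at the centre of its underside.
- cup: Bystander, loose: an open steel cup, 70 mm across the rim, 70 mm tall; origin at the centre of its underside.
- collar: Bystander, loose: an aluminium collar lying flat, 56 mm across, hole 36 mm, 14 mm high; origin at the centre of its underside.

How it is judged:
By the outcome, as a careful person would: the job done as asked, in the order asked, and still so for the second after the job is handed in, with the robot touching nothing.
It also fails if it takes over 51 s, if anything falls off the work surface, if the arm or the gripper's body presses on something with over 40 N, if the wrist force passes 120 N, or if a joint passes its speed limit or range.

## Robot

A 6-joint arm with a two-finger parallel gripper is mounted at the origin on the work surface. World frame = base frame: x ahead of the robot, y to its left, z up, the work surface at z = 0. Lengths are in m, angles in rad, forces in N, time in s.
With the tool pointing down it reaches from about 0.25 to 0.775 m from the base axis. Payload 4 kg.
Tool frame: the origin (TCP) lies midway between the tips of the shut fingers; the grasp point (between the pads) lies robot.grip_point_offset behind it (robot.grip_point_offset is the distance from the TCP to the grasp point, in m); z points along the fingers, x is the direction in which the jaws open and shut, and the axes are right-handed (so a half turn about z gives the same grasp; the last joint's range is limited). The gripper opens to 94 mm and grips with 3 to 60 N. Pads are 16 mm wide; open, the fingers measure 119 mm over their backs; the gripper's body (75 mm by 177 mm) begins 78 mm behind the grasp point.
Start: joints at [-1.343, 0.087, 1.371, -0, 1.684, -0.103], TCP at [0.179, -0.52, 0.206] pointing down, gripper open.
Joint ranges: [-3.1, 3.1], [-0.76, 2.03], [0.27, 2.55], [-1.08, 4.22], [0.17, 2.65], [-2.57, 2.57]. Speed limits (rad/s): [2.79, 2.79, 3.14, 3.14, 3.14, 3.14].

## Interface

Orientations are given as [roll, pitch, yaw] about the fixed x, y, z axes, in that order (R = Rz(yaw) Ry(pitch) Rx(roll)).
In Python, from bench import robot, optics, finder gives the robot as it stands. The module is installed in compiled form; this text tells all that it offers.
- The arm moves only by the tool arm_command, never from a script. Its argument "plan" is a list of rows, each a list of 5 numbers: the opening, from 0 (shut) to 1 (fully open), then the shift along the world's x, y, z in m, then the turn about the world's z in degrees. A call has 1 to 10 rows; each row is the pose to reach, as a shift and turn from the pose commanded when the call began; what a row does not reach only later rows make up. A row lasts 1/8 s, in which the tool goes at most 62.5 mm and 10.7 degrees, less where a joint would pass 70% of its speed; a pose out of reach is approached as far as the arm can. A call with a gripper value outside its range is refused whole. The fingers move at their own pace and stop on an object; the grip force is fixed at half the most. Time passes only in rows, so rows that repeat a pose let the fingers close. It gives the time, the measured TCP pose, the force and the opening at its end, in the units of the state.
- robot.get_obs(): the state, without advancing time (a new reading comes with each control period).
- optics.snapshot(name): name is "scene" or "top" or "wrist"; returns a dict with "image" (420x560x3 uint8, red, green, blue), "fx", "fy", "cx", "cy" (pixels), "position" and "rotation" of the camera in the world; the wrist camera has in their place "hand_eye" (4x4, takes a point from camera to tool coordinates, whose origin is the TCP and whose axes are the tool frame's). Camera axes: x right, y down, z forward; pixel columns grow to the right and rows downward; lengths in m; the calibration is good to about 2 mm. The wrist camera is an equidistant fisheye: a pixel r from the principal point sees the ray r / f radians off the axis. A picture is of the moment at which its call begins: read the wrist's pose just before it. There is no depth.
- robot.close_job(): hands the job in, once; it reports no verdict.
Trained networks look in the newest picture that a camera, given by its name, has taken for a name from the list of things; names that differ only in an ending like _2 or _b are one class to them, and where a whole thing is asked for, a point or a joint stands for the part that bears it (a point fixed in the world has none). Each returns a list of dicts, best first, with "p" (0 to 1); they miss things now and then, are a little off and sometimes report something else, mostly with a low value. They report only what shows in the picture. A call takes as long as a camera call.
- finder.masks_of(label, camera): "pixels" (420x560 bool, what is visible of it) and "extent" ([left, top, right, bottom] in pixels, round what is visible of it).
The state is a dict: "time": time; "joint_positions": joint angles; "qvel": joint speeds; "joint_torque": joint torques, N m; "tool_pos": TCP position; "ee_rot": TCP orientation; "wrist_force": force on the tool from outside, world axes, zero at the start; "wrist_torque": the same for the moment, N m; "width": finger opening in m.
Only numpy, scipy, OpenCV 4.12 (cv2) and the standard library are available. Lean on these libraries where they do the work, as an engineer would, in place of code of your own. Each camera call takes 0.05 s, during which the arm holds its last target.

## Working session

There is one attempt and no reset: what is moved stays moved. The work goes in short steps, Python scripts to look and compute and a tool call to move; the robot and the scene stay as the last step left them, time stands still between calls to the robot, and variables do not carry over. Pictures are saved under pics/ and viewed, and the job is handed in when it is done.

Besides the shell and the picture viewer there is one more tool, called after "Emit:" as name(argument=value, ...) on one line, values as JSON. arm_command: Moves the arm, as the interface text tells. Its arguments: {"type":"object","properties":{"plan":{"type":"array","items":{"type":"array","items":{"type":"number"}}}},"required":["plan"]}

```bash
mkdir -p pics; python3 - <<'E'
from bench import robot, optics, finder
import cv2
o=robot.get_obs(); print(o)
print([ (k,getattr(robot,k)) for k in ['grip_point_offset']])
for n in ['scene','top']:
    s=optics.snapshot(n); cv2.imwrite(f'pics/{n}1.png',s['image'][:,:,::-1]); print({k:v for k,v in s.items() if k!='image'})
    for l in ['nest_blue','nest_green','nest_yellow','tag_blue_top','pad_a_top','mount_a','tag_green','tag_yellow']:
        try: print(n,l,[(round(d['p'],2),[int(v) for v in d['extent']],int(d['pixels'].sum())) for d in finder.masks_of(l,n)])
        except Exception as e: print(l,e)
E
```

```text
{'time': 0.0, 'joint_positions': array([-1.34309807e+00,  8.79419943e-02,  1.37224135e+00, -3.88192690e-06,
        1.68360341e+00, -1.03095312e-01]), 'qvel': array([-2.02778008e-03,  1.58849417e-04, -1.76295874e-03,  7.21119765e-05,
       -1.92896757e-03, -1.67349762e-03]), 'joint_torque': array([-2.35083762e-04, -3.40183675e+01, -3.02428687e+01,  7.17665185e-02,
        3.31965520e-02, -1.86435614e-04]), 'tool_pos': array([ 0.17850853, -0.51964432,  0.20431784]), 'ee_rot': array([-3.14137069e+00,  2.18284372e-03, -1.24000295e+00]), 'wrist_force': array([-0.16452442,  0.38137801, -0.87121641]), 'wrist_torque': array([ 0.02256178, -0.02884154,  0.00094261]), 'width': 0.09421991400753783}
[('grip_point_offset', 0.0188)]
{'fx': 433.9097690226946, 'fy': 433.9097690226946, 'cx': 281.9652360697963, 'cy': 210.45649289122244, 'position': array([0.9953528 , 0.30812427, 1.10235229]), 'rotation': array([-2.59571352e+00,  9.71004366e-04,  2.07012488e+00])}
scene nest_blue [(0.97, [322, 257, 376, 324], 1738)]
scene nest_green [(0.85, [163, 181, 214, 232], 1210), (0.31, [346, 262, 369, 285], 375
[... 462 characters left out ...]
 414.58456214608805, 'fy': 414.58456214608805, 'cx': 272.14026057568105, 'cy': 215.68790569700988, 'position': array([ 0.2644699 , -0.00928421,  1.46367291]), 'rotation': array([-2.99683165,  0.01597801, -1.5616708 ])}
top nest_blue [(0.82, [189, 171, 213, 222], 1011)]
top nest_green [(0.77, [336, 182, 366, 231], 1013), (0.35, [189, 171, 214, 219], 1009), (0.27, [195, 200, 209, 213], 130)]
top nest_yellow [(0.59, [260, 161, 289, 210], 995)]
top tag_blue_top [(0.74, [270, 188, 280, 201], 163)]
top pad_a_top [(0.52, [349, 207, 362, 220], 157)]
top mount_a [(0.69, [346, 207, 361, 219], 125), (0.58, [270, 189, 281, 204], 167), (0.47, [193, 202, 207, 219], 165)]
top tag_green []
top tag_yellow []
```

```bash
python3 - <<'E'
import cv2
a=cv2.imread('pics/top1.png')[130:270,150:410]; cv2.imwrite('pics/topc.png',cv2.resize(a,None,fx=3,fy=3,interpolation=cv2.INTER_CUBIC))
a=cv2.imread('pics/scene1.png')[160:340,150:400]; cv2.imwrite('pics/scenec.png',cv2.resize(a,None,fx=3,fy=3,interpolation=cv2.INTER_CUBIC))
E
```

```text
(no output)
```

View pics/topc.png

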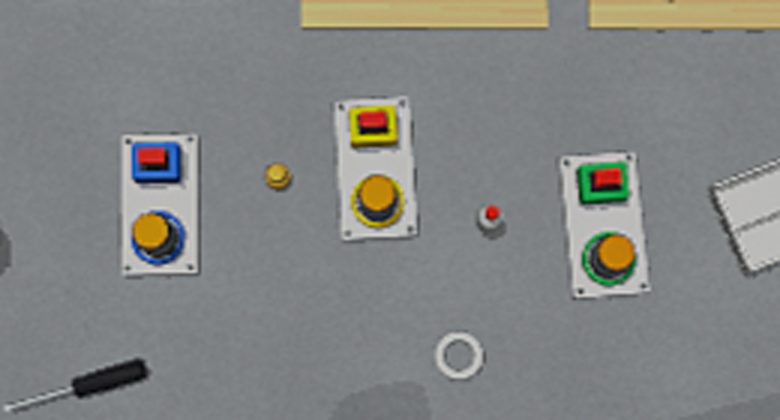

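View pics/scenec.png

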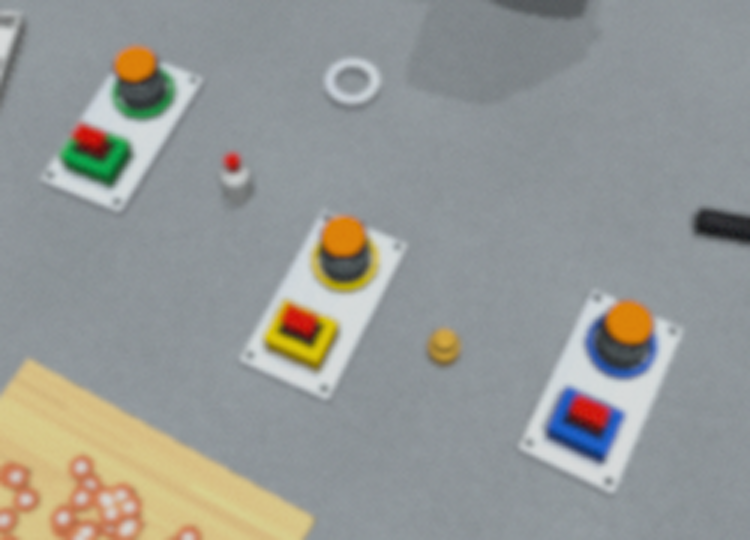

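View pics/top1.png

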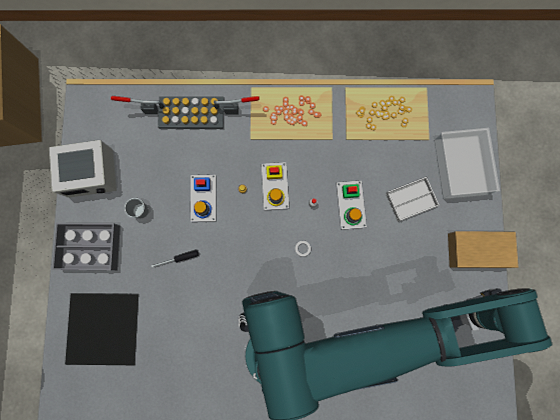

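The crops show the blue stand on the left, yellow in the middle and green on the right (top view), with all pads and tags up. Next I locate the pads and tags by colour, at known heights, in both cameras.

```bash
cat > h.py <<'E'
import numpy as np, cv2
from scipy.spatial.transform import Rotation as R
def bp(s,u,v,z):
    d=np.array([(u-s['cx'])/s['fx'],(v-s['cy'])/s['fy'],1.])
    r=s['rotation']; M=R.from_euler('xyz',r).as_matrix() if np.ndim(r)==1 else np.array(r)
    d=M@d; p=s['position']; return p+d*(z-p[2])/d[2]
def blobs(img,lo,hi,mn):
    h=cv2.cvtColor(img,cv2.COLOR_RGB2HSV); m=cv2.inRange(h,lo,hi)
    n,l,st,c=cv2.connectedComponentsWithStats(m)
    return [(c[i],st[i]) for i in range(1,n) if st[i][4]>=mn]
E
python3 - <<'E'
from h import *
from bench import optics
for n in ['top','scene']:
    s=optics.snapshot(n)
    for nm,lo,hi,z in [('orange',(9,180,120),(20,255,255),.068),('red',(0,180,120),(6,255,255),.066)]:
        for c,st in blobs(s['image'],lo,hi,30):
            print(n,nm,c.round(1),st,bp(s,*c,z).round(4))
E
```

```text
top orange [276.6 192.7] [271 189  11  11  54] [5.476e-01 4.000e-04 6.800e-02]
top orange [354.9 213.8] [349 209  12  11 102] [ 0.476  -0.2658  0.068 ]
top red [120.1  98.2] [111  96  19   5  58] [0.8888 0.5626 0.066 ]
top red [249.5  98.6] [242  97  17   5  52] [0.8884 0.0994 0.066 ]
top red [200.5 181.7] [197 180   8   5  30] [0.585  0.2639 0.066 ]
top red [351.9 188.6] [348 186   9   6  40] [ 0.5637 -0.2579  0.066 ]
scene orange [194.8 181.3] [189 176  13  11 111] [ 0.4783 -0.2638  0.068 ]
scene orange [264.1 239. ] [257 233  15  13 145] [0.5458 0.0072 0.068 ]
scene orange [359.1 267.5] [352 261  15  14 162] [0.5004 0.2638 0.068 ]
scene red [179.6 205.6] [175 203  10   7  46] [ 0.5668 -0.2549  0.066 ]
scene red [249.5 267.1] [245 263  10   9  54] [0.6339 0.0141 0.066 ]
scene red [345.9 297.5] [341 294  10   8  51] [0.5897 0.2671 0.066 ]
scene red [225.  362.2] [213 354  25  18 159] [0.8653 0.0864 0.066 ]
```

Emit:
arm_command(plan=[[0, 0.03, 0.05, 0, -5], [0, 0.06, 0.1, 0, -10], [0, 0.09, 0.15, 0, -15], [0, 0.12, 0.205, 0, -19], [0, 0.145, 0.26, 0, -19], [0, 0.17, 0.315, 0, -19], [0, 0.195, 0.37, 0, -19], [0, 0.22, 0.425, 0, -19], [0, 0.24, 0.48, 0, -19], [0, 0.26, 0.535, 0, -19]])

```text
time: 2.25
tool_pos: [0.4391, 0.0167, 0.2058]
ee_rot: [-3.14, -0.0, -1.571]
wrist_force: [0.9, -0.1, -0.2]
width: 0.0009
```

Emit:
arm_command(plan=[[0, 0.015, 0.05, 0, 0], [0, 0.03, 0.1, 0, 0], [0, 0.045, 0.15, 0, 0], [0, 0.06, 0.2, 0, 0], [0, 0.061, 0.248, 0, 0], [0, 0.061, 0.248, -0.05, 0], [0, 0.061, 0.248, -0.1, 0], [0, 0.061, 0.248, -0.1, 0]])

```text
time: 3.25
tool_pos: [0.4961, 0.2616, 0.1004]
ee_rot: [3.131, -0.004, -1.571]
wrist_force: [0.1, -0.4, 0.5]
width: 0.0007
```

```bash
python3 - <<'E'
from bench import robot, optics
import cv2,numpy as np
o=robot.get_obs(); print(o['time'],o['tool_pos'],o['wrist_force'])
s=optics.snapshot('wrist'); np.save('w1.npy',s['image']); print({k:v for k,v in s.items() if k!='image'})
cv2.imwrite('pics/w1.png',s['image'][:,:,::-1])
E
```

```text
3.25 [0.49611593 0.26157064 0.10042698] [ 0.11119055 -0.36863309  0.49458746]
{'fx': 325.19226210127806, 'fy': 325.19226210127806, 'cx': 278.92368282103075, 'cy': 211.518999459506, 'hand_eye': array([[ 9.99999779e-01,  5.63183534e-04, -3.52892787e-04,
         2.43451924e-04],
       [-4.49726609e-04,  9.64353450e-01,  2.64617123e-01,
        -7.69184712e-02],
       [ 4.89341383e-04, -2.64616906e-01,  9.64353490e-01,
        -1.79046775e-01],
       [ 0.00000000e+00,  0.00000000e+00,  0.00000000e+00,
         1.00000000e+00]])}
```

View pics/w1.png

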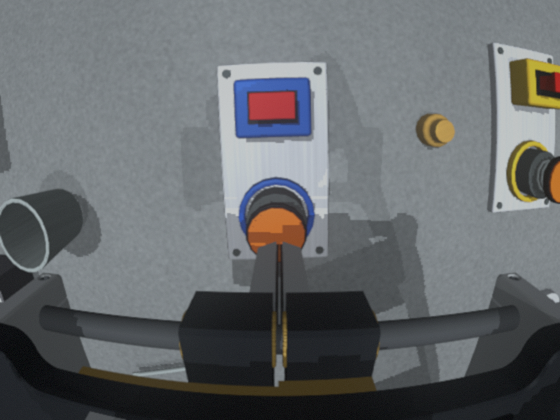

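The wrist view shows the blue stand: tag centre at about (272,106), pad at about (277,230) partly behind the shut fingers, and plate screws at (227,73), (318,71), (236,252) and (319,250).

```bash
cat >> h.py <<'E'
def wbp(s,pos,rot,u,v,z):
    x,y=(u-s['cx'])/s['fx'],(v-s['cy'])/s['fy']; t=np.hypot(x,y)
    d=np.array([x/t*np.sin(t),y/t*np.sin(t),np.cos(t)])
    H=np.array(s['hand_eye']); M=R.from_euler('xyz',rot).as_matrix()
    o=M@H[:3,3]+pos; d=M@H[:3,:3]@d
    return o+d*(z-o[2])/d[2]
E
python3 - <<'E'
from h import *
from bench import robot,optics
o=robot.get_obs(); print(o['time'],o['tool_pos'],o['ee_rot'],o['wrist_force'])
s=optics.snapshot('wrist'); f=lambda u,v,z:wbp(s,o['tool_pos'],o['ee_rot'],u,v,z).round(4)
for c,st in blobs(s['image'],(0,180,100),(6,255,255),40): print('red',c,st,f(*c,.066))
for c,st in blobs(s['image'],(7,150,60),(20,255,255),40): print('or',c,st,f(*c,.068))
for p in [(227,73),(318,71),(236,252),(319,250)]: print(p,f(*p,.012))
print('pad L/R',f(247,236,.068),f(306,236,.068))
E
```

```text
3.3 [0.49846662 0.26237359 0.10411238] [ 3.13770428e+00 -1.66664726e-03 -1.57149989e+00] [1.09339696 0.48503867 0.04368211]
red [555.79850746  84.91791045] [552  76   8  19 134] [0.6297 0.0215 0.066 ]
or [554.04750594 184.07125891] [547 162  13  42 421] [0.5415 0.0168 0.068 ]
or [276.79174484 229.37210757] [ 250  210   56   42 1599] [0.5033 0.2636 0.068 ]
(227, 73) [0.6192 0.3048 0.012 ]
(318, 71) [0.6205 0.2299 0.012 ]
(236, 252) [0.4626 0.301  0.012 ]
(319, 250) [0.4645 0.2259 0.012 ]
pad L/R [0.4983 0.2846 0.068 ] [0.4983 0.2431 0.068 ]
```

Emit:
arm_command(plan=[[0, 0, 0, -0.02, 0], [0, 0, 0, -0.03, 0], [0, 0, 0, -0.03, 0], [0, 0, 0, -0.03, 0]])

```text
time: 3.85
tool_pos: [0.5005, 0.2631, 0.077]
ee_rot: [-3.139, 0.001, -1.572]
wrist_force: [0.4, -0.2, 0.3]
width: 0.0006
```

```bash
python3 - <<'E'
from bench import robot
o=robot.get_obs(); print(o['time'],o['tool_pos'],o['wrist_force'],o['joint_torque'])
E
```

```text
3.85 [0.5004943  0.26305339 0.07696784] [ 0.42238933 -0.20719093  0.26607663] [-1.36827829e-02 -3.61957526e+01 -2.85757810e+01 -1.39406076e-02
 -6.97472692e-02  6.47900242e-05]
```

Emit:
arm_command(plan=[[0, 0, 0, -0.007, 0], [0, 0, 0, -0.011, 0], [0, 0, 0, -0.014, 0], [0, 0, 0, -0.016, 0], [0, 0, 0, -0.016, 0], [0, 0, 0, -0.016, 0], [0, 0, 0, -0.016, 0]])

```text
time: 4.72
tool_pos: [0.5, 0.2629, 0.0606]
ee_rot: [-3.14, 0.0, -1.572]
wrist_force: [-1.1, -0.5, 6.1]
width: 0.0007
```

Emit:
arm_command(plan=[[0, 0, 0, 0, 0], [0, 0, 0, 0, 0]])

```text
time: 4.97
tool_pos: [0.5, 0.263, 0.0606]
ee_rot: [-3.14, 0.0, -1.571]
wrist_force: [-1.5, 0.6, 6.4]
width: 0.0002
```

Emit:
arm_command(plan=[[0, 0, 0, -0.0005, 0], [0, 0, 0, -0.0005, 0], [0, 0, 0, -0.0005, 0]])

```text
time: 5.35
tool_pos: [0.5, 0.263, 0.0602]
ee_rot: [-3.14, 0.0, -1.572]
wrist_force: [-0.8, -0.5, 5.1]
width: 0.0003
```

Emit:
arm_command(plan=[[0, 0, 0, 0.0165, 0], [0, 0, 0, 0.05, 0], [0, 0, 0, 0.05, 0]])

```text
time: 5.72
tool_pos: [0.5014, 0.2636, 0.1123]
ee_rot: [-3.136, 0.002, -1.572]
wrist_force: [0.1, -0.2, -0.7]
width: 0.0007
```

```bash
python3 - <<'E'
from h import *
from bench import robot,optics
o=robot.get_obs(); print(o['time'],o['tool_pos'],o['ee_rot'],o['wrist_force'])
s=optics.snapshot('wrist'); f=lambda u,v,z:wbp(s,o['tool_pos'],o['ee_rot'],u,v,z).round(4)
for lo,hi in [((0,150,80),(6,255,255)),((172,150,80),(180,255,255))]:
  for c,st in blobs(s['image'],lo,hi,40): print('red',c,st,f(*c,.066))
for c,st in blobs(s['image'],(7,150,60),(20,255,255),40): print('or',c,st,f(*c,.068))
E
```

```text
5.725 [0.5014022  0.26356769 0.11231092] [-3.13595500e+00  2.24159276e-03 -1.57153183e+00] [ 0.14481054 -0.15369889 -0.68801065]
red [552.7654321   89.88477366] [546  80  14  20 243] [0.6297 0.0181 0.066 ]
red [275.33202358 114.95776031] [ 254  102   43   26 1018] [0.5852 0.2659 0.066 ]
or [551.63371151 185.24635332] [542 164  18  42 617] [0.5424 0.0129 0.068 ]
or [279.15027322 229.87636612] [ 253  212   53   38 1464] [0.5035 0.2633 0.068 ]
```

Blue reads about 5.9 N at 8 mm, so it is the medium spring. Next is green.

Emit:
arm_command(plan=[[0, 0, 0, 0.03, 0], [0, -0.003, -0.06, 0.03, 0], [0, -0.006, -0.12, 0.03, 0], [0, -0.009, -0.18, 0.03, 0], [0, -0.012, -0.24, 0.03, 0], [0, -0.015, -0.3, 0.03, 0], [0, -0.018, -0.36, 0.03, 0], [0, -0.021, -0.42, 0.03, 0], [0, -0.023, -0.48, 0.03, 0], [0, -0.023, -0.528, 0.03, 0]])

```text
time: 7.02
tool_pos: [0.4752, -0.2669, 0.1369]
ee_rot: [3.139, 0.002, -1.573]
wrist_force: [0.6, 0.1, 0.1]
width: 0.0004
```

Emit:
arm_command(plan=[[0, 0, 0, -0.03, 0], [0, 0, 0, -0.03, 0], [0, 0, 0, -0.03, 0]])

```text
time: 7.4
tool_pos: [0.4764, -0.2645, 0.1086]
ee_rot: [3.14, 0.001, -1.571]
wrist_force: [0.5, 0.4, 0.9]
width: 0.0003
```

```bash
python3 - <<'E'
from h import *
from bench import robot,optics
o=robot.get_obs(); print(o['time'],o['tool_pos'],o['ee_rot'],o['wrist_force'])
s=optics.snapshot('wrist'); f=lambda u,v,z:wbp(s,o['tool_pos'],o['ee_rot'],u,v,z).round(4)
cv2.imwrite('pics/w2.png',s['image'][:,:,::-1])
for lo,hi in [((0,150,80),(6,255,255)),((172,150,80),(180,255,255))]:
  for c,st in blobs(s['image'],lo,hi,40): print('red',c,st,f(*c,.066))
for c,st in blobs(s['image'],(7,150,60),(20,255,255),40): print('or',c,st,f(*c,.068), f(st[0],c[1]+5,.068),f(st[0]+st[2],c[1]+5,.068))
E
```

```text
7.4 [ 0.47637832 -0.26449878  0.10857383] [ 3.14040137e+00  8.30702803e-04 -1.57093194e+00] [0.5168241  0.35954709 0.91497042]
red [271.25161887 109.17576318] [ 249   96   45   28 1081] [ 0.5637 -0.2595  0.066 ]
red [101.02173913 173.65652174] [ 93 165  16  18 230] [ 0.5224 -0.1287  0.066 ]
or [  1.21505376 161.03225806] [  0 146   4  30  93] [ 0.54   -0.0143  0.068 ] [ 0.5356 -0.0116  0.068 ] [ 0.5352 -0.0177  0.068 ]
or [282.65551643 227.80164319] [ 255  208   55   43 1704] [ 0.481  -0.2673  0.068 ] [ 0.4772 -0.2475  0.068 ] [ 0.4772 -0.2869  0.068 ]
```

View pics/w2.png

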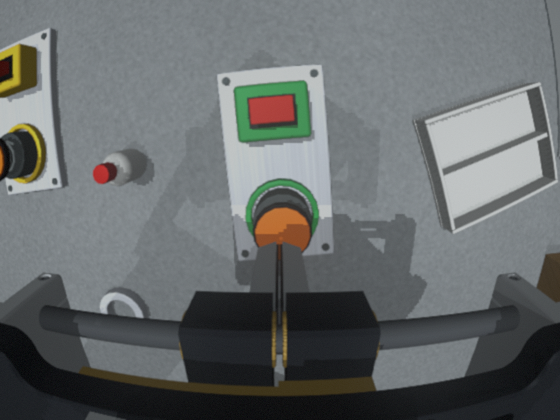

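The wrist view shows the green stand: pad at (283,228) under the fingertips, tag at (271,109). The pad is within 3 mm of the TCP, so I press.

Emit:
arm_command(plan=[[0, 0, -0.002, -0.02, 0], [0, 0, -0.002, -0.033, 0], [0, 0, -0.002, -0.038, 0], [0, 0, -0.002, -0.042, 0], [0, 0, -0.002, -0.045, 0], [0, 0, -0.002, -0.047, 0], [0, 0, -0.002, -0.047, 0], [0, 0, -0.002, -0.047, 0], [0, 0, -0.002, -0.047, 0]])

```text
time: 8.57
tool_pos: [0.477, -0.2671, 0.0635]
ee_rot: [-3.141, -0.0, -1.572]
wrist_force: [-1.9, 2.6, 5.6]
width: 0.0003
```

Emit:
arm_command(plan=[[0, 0, 0, -0.002, 0], [0, 0, 0, -0.0035, 0], [0, 0, 0, -0.0035, 0], [0, 0, 0, -0.0035, 0]])

```text
time: 9.07
tool_pos: [0.477, -0.2672, 0.0608]
ee_rot: [-3.14, -0.0, -1.572]
wrist_force: [-2.3, 2.9, 9.5]
width: 0.0006
```

Emit:
arm_command(plan=[[0, 0, 0, 0, 0]])

```text
time: 9.2
tool_pos: [0.477, -0.2672, 0.0608]
ee_rot: [-3.14, -0.001, -1.571]
wrist_force: [-3.4, 2.7, 9.5]
width: 0.0007
```

Emit:
arm_command(plan=[[0, 0, 0, 0, 0]])

```text
time: 9.32
tool_pos: [0.477, -0.2672, 0.0608]
ee_rot: [-3.14, -0.0, -1.572]
wrist_force: [-2.9, 3.2, 8.7]
width: 0.0001
```

Green reads about 9.3 N, so it is the stiff spring. I go a touch further down to reach 8 mm, then lift and move on to yellow.

Emit:
arm_command(plan=[[0, 0, 0, -0.0007, 0], [0, 0, 0, -0.0007, 0], [0, 0, 0, -0.0007, 0]])

```text
time: 9.7
tool_pos: [0.477, -0.2672, 0.0603]
ee_rot: [-3.14, -0.001, -1.572]
wrist_force: [-2.3, 3.1, 9.4]
width: -0.0001
```

Emit:
arm_command(plan=[[0, 0, 0, 0.015, 0], [0, 0, 0, 0.075, 0], [0, 0, 0, 0.09, 0], [0, 0.015, 0.06, 0.09, 0], [0, 0.03, 0.12, 0.09, 0], [0, 0.045, 0.175, 0.09, 0], [0, 0.06, 0.23, 0.09, 0], [0, 0.068, 0.272, 0.075, 0], [0, 0.068, 0.272, 0.05, 0], [0, 0.068, 0.272, 0.05, 0]])

```text
time: 10.95
tool_pos: [0.5426, 0.0055, 0.1047]
ee_rot: [3.135, 0.0, -1.57]
wrist_force: [0.3, 0.0, 0.0]
width: 0.0008
```

Emit:
arm_command(plan=[[0, 0, 0, 0, 0]])

```text
time: 11.08
tool_pos: [0.5448, 0.0043, 0.1081]
ee_rot: [-3.141, -0.0, -1.572]
wrist_force: [0.6, 0.3, 0.6]
width: 0.0004
```

```bash
python3 - <<'E'
from h import *
from bench import robot,optics
o=robot.get_obs(); print(o['time'],o['tool_pos'],o['ee_rot'],o['wrist_force'])
s=optics.snapshot('wrist'); f=lambda u,v,z:wbp(s,o['tool_pos'],o['ee_rot'],u,v,z).round(4)
cv2.imwrite('pics/w3.png',s['image'][:,:,::-1])
for lo,hi in [((0,150,80),(6,255,255)),((172,150,80),(180,255,255))]:
  for c,st in blobs(s['image'],lo,hi,40): print('red',c,st,f(*c,.066))
for c,st in blobs(s['image'],(7,150,60),(20,255,255),40): print('or',c,st,f(*c,.068), f(st[0],c[1]+5,.068),f(st[0]+st[2],c[1]+5,.068))
E
```

```text
11.075 [0.54481636 0.00430881 0.1081097 ] [-3.14132265e+00 -2.65566652e-04 -1.57233379e+00] [0.55612775 0.27697505 0.64538329]
red [269.36438356 111.71415525] [ 247   98   45   28 1095] [0.6304 0.0104 0.066 ]
red [  3.92156863 186.05228758] [  0 176  10  20 153] [0.5856 0.2565 0.066 ]
red [552.84033613 207.9789916 ] [546 199  14  19 238] [ 0.5642 -0.2519  0.066 ]
red [439.01530612 256.41326531] [432 248  15  17 196] [ 0.5233 -0.1251  0.066 ]
or [278.14041746 229.14800759] [ 251  210   55   40 1581] [0.5486 0.0047 0.068 ] [0.5448 0.0241 0.068 ] [ 0.5448 -0.0152  0.068 ]
or [ 17.40775194 271.67286822] [  5 255  28  35 645] [0.5006 0.2612 0.068 ] [0.4926 0.2851 0.068 ] [0.4974 0.239  0.068 ]
or [545.61933535 283.87009063] [534 273  21  25 331] [ 0.4849 -0.2675  0.068 ] [ 0.4813 -0.2503  0.068 ] [ 0.4766 -0.2875  0.068 ]
```

View pics/w3.png

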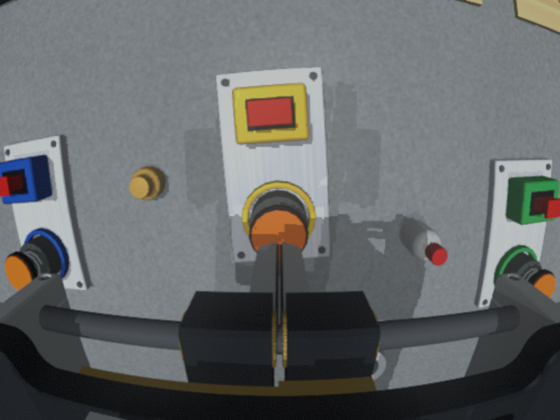

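The wrist view shows the yellow stand: pad at (278,229) centred under the fingertips, tag at (269,112). I press yellow.

Emit:
arm_command(plan=[[0, 0, 0, -0.02, 0], [0, 0, 0, -0.033, 0], [0, 0, 0, -0.038, 0], [0, 0, 0, -0.042, 0], [0, 0, 0, -0.046, 0], [0, 0, 0, -0.048, 0], [0, 0, 0, -0.048, 0], [0, 0, 0, -0.048, 0], [0, 0, 0, -0.048, 0]])

```text
time: 12.25
tool_pos: [0.5449, 0.0046, 0.0602]
ee_rot: [-3.141, -0.001, -1.572]
wrist_force: [0.0, -2.7, 1.7]
width: 0.0005
```

Emit:
arm_command(plan=[[0, 0, 0, 0, 0]])

```text
time: 12.38
tool_pos: [0.5449, 0.0046, 0.06]
ee_rot: [-3.141, -0.001, -1.572]
wrist_force: [0.8, -2.3, 2.0]
width: 0.0002
```

Emit:
arm_command(plan=[[0, 0, 0, 0, 0]])

```text
time: 12.5
tool_pos: [0.5449, 0.0046, 0.06]
ee_rot: [-3.141, -0.001, -1.572]
wrist_force: [-0.9, -1.8, 3.9]
width: 0.0003
```

Yellow reads about 2.5 N (1.7, 2.0 and 3.9 N), so it is the softest. I push its tag next.

Emit:
arm_command(plan=[[0, 0, 0, 0.012, 0], [0, 0, 0, 0.03, 0], [0, 0, 0, 0.035, 0], [0, 0.04, 0.003, 0.035, 0], [0, 0.087, 0.006, 0.035, 0], [0, 0.087, 0.006, 0.035, 0], [0, 0.087, 0.006, 0.035, 0]])

```text
time: 13.38
tool_pos: [0.6309, 0.0109, 0.0945]
ee_rot: [3.14, 0.0, -1.571]
wrist_force: [-0.6, 0.1, 0.5]
width: 0.0004
```

```bash
python3 - <<'E'
from h import *
from bench import robot,optics
o=robot.get_obs(); print(o['time'],o['tool_pos'],o['ee_rot'],o['wrist_force'])
s=optics.snapshot('wrist')
cv2.imwrite('pics/w4.png',s['image'][:,:,::-1])
E
```

```text
13.375 [0.63089453 0.01094151 0.09445308] [ 3.14001882e+00  1.01992512e-04 -1.57143873e+00] [-0.61896651  0.14283547  0.4847305 ]
```

View pics/w4.png

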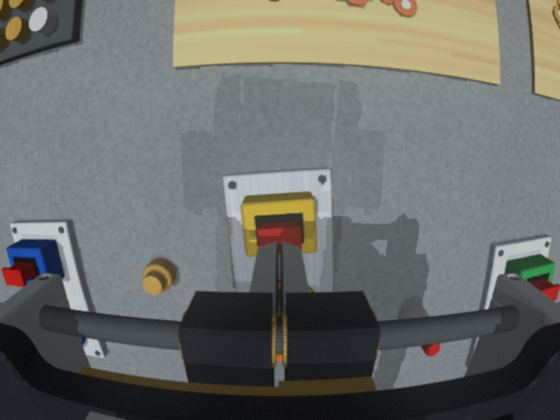

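The fingertips are over the yellow tag, which shows at about (279,233). I push it down.

Emit:
arm_command(plan=[[0, 0, 0, -0.018, 0], [0, 0, 0, -0.026, 0], [0, 0, 0, -0.031, 0], [0, 0, 0, -0.036, 0], [0, 0, 0, -0.041, 0], [0, 0, 0, -0.045, 0], [0, 0, 0, -0.048, 0], [0, 0, 0, -0.049, 0], [0, 0, 0, -0.049, 0], [0, 0, 0, -0.049, 0]])

```text
time: 14.68
tool_pos: [0.6316, 0.0108, 0.0463]
ee_rot: [3.141, -0.0, -1.572]
wrist_force: [-4.8, 0.5, 4.7]
width: 0.0007
```

Emit:
arm_command(plan=[[0, 0, 0, -0.002, 0], [0, 0, 0, -0.003, 0], [0, 0, 0, -0.003, 0], [0, 0, 0, -0.003, 0]])

```text
time: 15.18
tool_pos: [0.6317, 0.0108, 0.0461]
ee_rot: [-3.141, -0.0, -1.572]
wrist_force: [-7.5, -0.2, 14.9]
width: 0.0005
```

The force rose to 15 N with no further travel, so the tag is on its stop at 46 mm. I retreat upward and check.

Emit:
arm_command(plan=[[0, 0, 0, 0.015, 0], [0, 0, 0, 0.06, 0], [0, -0.03, 0, 0.12, 0], [0, -0.08, 0, 0.15, 0], [0, -0.13, 0, 0.15, 0], [0, -0.17, -0.03, 0.15, 0], [0, -0.2, -0.08, 0.15, 0], [0, -0.2, -0.13, 0.15, 0], [0, -0.2, -0.13, 0.15, 0]])

```text
time: 16.3
tool_pos: [0.4318, -0.122, 0.1929]
ee_rot: [-3.14, -0.001, -1.577]
wrist_force: [-0.3, 1.0, 0.4]
width: 0.0003
```

```bash
python3 - <<'E'
from h import *
from bench import robot,optics
o=robot.get_obs(); print(o['time'],o['tool_pos'],o['wrist_force'])
s=optics.snapshot('scene'); w=optics.snapshot('wrist')
a=cv2.resize(s['image'][160:340,150:400,::-1],None,fx=3,fy=3,interpolation=cv2.INTER_CUBIC)
cv2.imwrite('pics/f1.png',a); cv2.imwrite('pics/f2.png',w['image'][:,:,::-1])
E
```

```text
16.3 [ 0.43183282 -0.12203456  0.19289671] [-0.27872111  0.99016361  0.42154376]
```

View pics/f1.png

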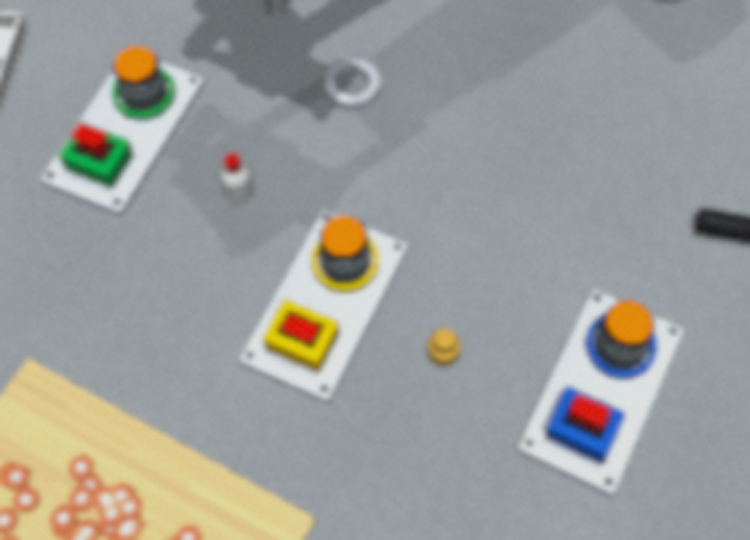

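View pics/f2.png

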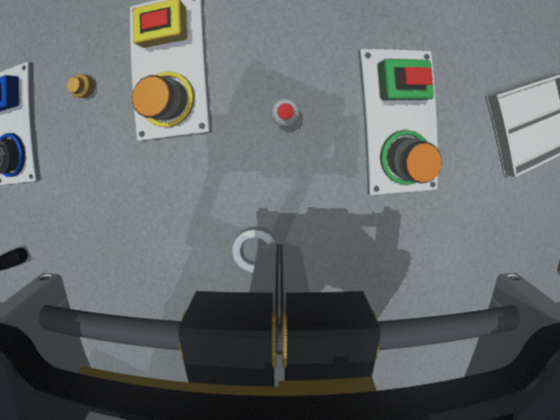

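The yellow tag is down, at (301,330) in the scene crop. The green and blue tags are still up, and the mounts and bystanders have not moved.

```bash
python3 -c "
from bench import robot
print(robot.close_job())"
```

```text
the job is handed in; nothing more can be done
None
```

The softest spring is in the yellow stand, and I pushed its red tag fully down and handed the job in; it reports no verdict. The last move ended at 16.3 s, well under the 51 s limit.

I pressed the pads in the order asked, each to about 8 mm by the measured tool height:

| Stand | Force at about 8 mm | Spring |
|---|---|---|
| Blue | about 6 N | medium |
| Green | about 9.4 N | stiff |
| Yellow | about 2.5 N | softest |

- **Force readings:** The force sensor has about 1 N of noise. The yellow readings ran from 1.7 to 3.9 N, still clearly below the other two.
- **Yellow tag:** It stopped at 46 mm above the table, and the force then rose to about 15 N with no further travel, so it is on its stop.
- **Final check:** The last pictures show the yellow tag down, the blue and green tags up, and all three mounts in their nests. The bystanders in view look unmoved; the cup was not in these last pictures, and the driver and tray were only partly in view. The gripper ended about 0.19 m above the table, touching nothing. None of these checks failed or disagreed.

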